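# Close the battery bay and lock the bench sander on

## Task

Get the clamped belt sander running hands-free: first slide its battery cover fully home until the flexible tab clicks past the strap. Then squeeze the trigger all the way down, push the lock-on button on the side of the cheek fully in while the trigger is down, and keep the button in while you ease off the trigger, so that the lock holds the trigger on after you let go. Leave the club head, the wood block and the jar undisturbed.

Things in the scene. Friction and masses are not known exactly. Their poses are not given: they have to be found in the camera images.
- sander: Grey cordless belt sander, 490 mm long, lying level in a fixed steel bench clamp; it cannot move. Origin on the bench under the trigger. y runs along the tool towards the round gear head and narrow belt arm (end at y 310 mm); the battery bay is at the -y end (to y -174 mm); z is up. Body 60 mm wide (x -30 to 30), its top 74 mm high around the trigger. Turned up to 0.4 rad about z
- cheek_top (a point): Middle of the top of the grey solid cheek that stands along the +x side of the trigger and carries the lock-on button on its outer (+x) face: sander x 6 to 30 mm, y -45 to 45 mm, top 106 mm above the bench. The other (-x) side of the trigger is open. Axes as the sander's
- strap_top (a point): Middle of the top of the small grey strap bridging the tool between battery cover and trigger, at sander y -62 mm: 36 mm along x, 4 mm along y, top 81.5 mm and underside 75.5 mm above the bench. The cover's tab passes under it
- trigger_top (a point): Centre of the flat top of the black trigger, a block 34 mm (sander x, -30 to 4 mm) by 60 mm (sander y, -30 to 30 mm) beside the cheek. 92 mm above the bench when released, 78 mm when fully squeezed; it moves straight down
- trigger (a joint): Trigger travel in m: 0 released, 0.014 fully down, a hard stop. Its spring pushes up with 5 N released, 11 N fully down. The button can go in only while the trigger is down by more than 0.010. When the lock holds, it rests at about 0.006; squeezing it fully down again frees the lock
- lock_face (a point): Centre of the outer face of the black round lock-on button, 18 mm diameter, 94 mm above the bench, sander y 0, x 41.5 mm when out (11.5 mm out from the cheek). It is pushed in along sander -x until 2.5 mm out. One finger can push it from outside while the other stands on the trigger, against the cheek's inner face (x 6 mm)
- lock_button (a joint): Button travel in m: 0 out, 0.009 fully in, between 0.006 and 0.009 when the lock holds. Spring 1.5 N out, 3.5 N fully in. It springs out again if let go while the trigger is still fully down; it stays in once the trigger has been eased up against its catch
- rib_top (a point): Middle of the top edge of the upright rib on the black sliding battery cover. Rib 40 mm wide (sander x), 12 mm thick (sander y), 30 mm tall: top 105 mm, foot 75 mm above the bench. The cover plate, 52 x 84 x 4 mm, reaches from 22 mm behind (-y) to 62 mm ahead (+y) of the rib's centre
- cover (a joint): How far the battery cover stands open, in m: 0 fully home (rib at sander y -135 mm), up to 0.060. Push the rib along sander +y, towards the trigger, to close it: 2 N of friction, roughly 10 N for the click over the last 12 mm. It cannot be lifted off its rails. Clicked below about 0.003, where it has up to 2 mm of play
- tab (a joint): Bend of the flexible tab (16 mm wide, 24 mm long) at the cover's leading edge, in rad: near 0 relaxed, about 0.15 while its wedge is being pushed under the strap; back near 0 once clicked past it
- club_head: Loose dark metal golf driver head, round, 104 mm wide, with a short upright steel stub, 70 mm high over all; origin under its centre. A bystander, leave it where it is
- wood_block: Loose light wooden block 80 x 70 x 55 mm, origin under its centre. A bystander, leave it where it is
- polish_jar: Loose jar, 68 mm diameter and 60 mm high, origin under its centre. A bystander, leave it where it is

How it is judged:
On the way, in this order (a step that is already met when the one before it is completed fails the run):
1. the battery cover is home and its tab has clicked past the strap (value of joint cover below 0.0035 m and value of joint tab below 0.06 rad), for 0.2 s.
2. the trigger is squeezed down and the lock-on button is pushed in (value of joint trigger above 0.0095 m and value of joint lock_button above 0.007 m), for 0.1 s.
At the end, for the whole second after the job is handed in: The battery cover is within 3.5 mm of fully home with its tab relaxed (bent less than 0.06 rad), and with the robot away the lock holds the trigger on, 4 to 9 mm down, the lock-on button at least 4 mm in (all of step 1 and value of joint trigger between 0.004 and 0.009 m and value of joint lock_button above 0.004 m); the robot touches nothing.
It fails at once if the club head is moved by more than 25 mm (distance of club_head from where it was at the start of the episode above 0.025 m).
It fails at once if the wood block is moved by more than 25 mm (distance of wood_block from where it was at the start of the episode above 0.025 m).
It fails at once if the jar is moved by more than 25 mm (distance of polish_jar from where it was at the start of the episode above 0.025 m).
It also fails if it takes over 42 s, if anything falls off the work surface, if the arm or the gripper's body presses on something with over 40 N, if the wrist force passes 120 N, or if a joint passes its speed limit or range.

## Robot

A 7-joint arm with a two-finger parallel gripper is mounted at the origin on the work surface. World frame = base frame: x ahead of the robot, y to its left, z up, the work surface at z = 0. Lengths are in m, angles in rad, forces in N, time in s.
With the tool pointing down it reaches from about 0.4 to 0.85 m from the base axis. Payload 10.4 kg.
Tool frame: the origin (TCP) lies on the mounting face of the last link; the fingertips stand r.tips_ahead ahead of it and the grasp point (between the pads) lies 164 mm ahead of it (r.tips_ahead is the distance from the TCP to the fingertips, in m); z points along the fingers, y is the line along which they close (so a half turn about z gives the same grasp; the last joint's range is limited). The gripper opens to 87 mm and grips with 3 to 60 N. Pads are 19 mm wide; open, the fingers measure 117 mm over their backs; the gripper's body (75 mm by 190 mm) begins 51 mm behind the grasp point.
Start: joints at [-1.236, 0.332, -0.065, 1.46, 0.022, 1.35, -0.088], TCP at [0.219, 0.585, 0.405] pointing down, gripper open.
Joint ranges: [-2.6, 2.6], [-0.5, 2.12], [-1.47, 1.34], [0.16, 2.42], [-1.27, 4.41], [0.06, 2.06], [-2.6, 2.6]. Speed limits (rad/s): [2.22, 2.22, 2.79, 2.79, 3.14, 3.14, 3.14].

## Interface

Orientations are given as a unit quaternion [x, y, z, w].
In Python, from bench import telemetry, imaging, job, r gives the robot as it stands.
- The arm moves only by the tool move_arm, never from a script. Its argument "steps" is a list of rows, each an object of numbers: "dx", "dy", "dz": the shift along the tool's x, y, z in cm; "spin": the turn about the tool's z in rad. In form: [{"dx": .., "dy": .., "dz": .., "spin": ..}, ...]. A call has 1 to 12 rows; each row shifts and turns the commanded pose from where the row before left it, along the tool's axes as they then stand; what a row does not reach is not made up. A row lasts 1/10 s, in which the tool goes at most 50 mm and 8.59 degrees, less where a joint would pass 70% of its speed; a pose out of reach is approached as far as the arm can. A call with a gripper value outside its range is refused whole. "claw" is the finger opening in cm, from 0 to 8.7, set as the call begins (left out, the last holds). The fingers move at their own pace and stop on an object; "squeeze" is the grip in N (left out, the last holds). Time passes only in rows, so rows that do not move let the fingers close. It gives the time, the measured TCP pose, the force, the opening and the grip force at its end, in the units of the state.
- telemetry.read_state(): the state, without advancing time (a new reading comes with each control period).
- imaging.camera(name): name is "scene" or "top"; returns a dict with "img" (420x560x3 uint8, red, green, blue), "camera_matrix" (3x3 intrinsics, pixels), "R" (3x3) and "t" (3): a world point X has camera coordinates R X + t. Camera axes: x right, y down, z forward; pixel columns grow to the right and rows downward; lengths in m; the calibration is good to about 2 mm. A picture is of the moment at which its call begins. There is no depth.
- job.close_job(): hands the job in; it is judged then, once.
The state is a dict: "time": time; "joint_positions": joint angles; "joint_vel": joint speeds; "joint_torque": joint torques, N m; "ee_pos": TCP position; "eef_rot": TCP orientation; "ft_force": force on the tool from outside, world axes, zero at the start; "torque": the same for the moment, N m; "width": finger opening in m; "grip_force": force on a finger pad.
Only numpy, scipy, OpenCV 4.12 (cv2) and the standard library are available. Lean on these libraries where they do the work, as an engineer would, in place of code of your own. Each camera call takes 0.05 s, during which the arm holds its last target. There are 200 camera calls.

## Working session

There is one attempt and no reset: what is moved stays moved. The work goes in short steps, Python scripts to look and compute and a tool call to move; the robot and the scene stay as the last step left them, time stands still between calls to the robot, and variables do not carry over. Pictures are saved under pics/ and viewed, at most 10 in all, crops included, and the job is handed in when it is done.

Besides the shell and the picture viewer there is one more tool, called after ">>>" as name([rows], argument=value, ...), one row to a line, values as JSON. move_arm: Moves the arm, as the interface text tells. Its arguments: {"type":"object","properties":{"steps":{"type":"array","items":{"type":"object","properties":{"dx":{"type":"number"},"dy":{"type":"number"},"dz":{"type":"number"},"spin":{"type":"number"}}}},"claw":{"type":"number"},"squeeze":{"type":"number"}},"required":["steps"]}

```bash
mkdir -p pics && ls && python3 - <<'E'
from bench import telemetry, imaging, job, r
import cv2, numpy as np, pickle
s=telemetry.read_state()
print({k:np.round(v,4).tolist() for k,v in s.items()}, r.tips_ahead)
for n in("scene","top"):
    c=imaging.camera(n); pickle.dump(c,open(f"pics/{n}0.pkl","wb"))
    cv2.imwrite(f"pics/{n}0.png",cv2.resize(c["img"][:,:,::-1],(800,600),interpolation=cv2.INTER_CUBIC))
    print(n,np.round(c["camera_matrix"],1).tolist(),np.round(c["R"],3).tolist(),np.round(c["t"],3).tolist())
E
```

```text
pics
{'time': 0.0, 'joint_positions': [-1.2356, 0.3329, -0.0647, 1.461, 0.0216, 1.3499, -0.0885], 'joint_vel': [-0.0001, -0.0009, -0.0008, -0.0022, 0.0005, 0.002, 0.0004], 'joint_torque': [0.0008, -62.326, 0.0252, -38.9884, -0.0612, 0.04, 0.0002], 'ee_pos': [0.2188, 0.5853, 0.4039], 'eef_rot': [0.1779, 0.984, -0.0007, -0.0001], 'ft_force': [-1.2874, -0.1165, 0.304], 'torque': [-0.0355, 0.0421, 0.038], 'grip_force': 0.0, 'width': 0.087} 0.1822
scene [[448.5, 0.0, 279.3], [0.0, 448.5, 208.1], [0.0, 0.0, 1.0]] [[0.589, 0.808, -0.0], [0.51, -0.371, -0.776], [-0.627, 0.457, -0.631]] [-0.381, -0.238, 1.357]
top [[446.0, 0.0, 277.5], [0.0, 446.0, 210.5], [0.0, 0.0, 1.0]] [[0.026, -1.0, -0.01], [-0.986, -0.024, -0.165], [0.165, 0.014, -0.986]] [-0.008, 0.601, 0.791]
```

View pics/top0.png

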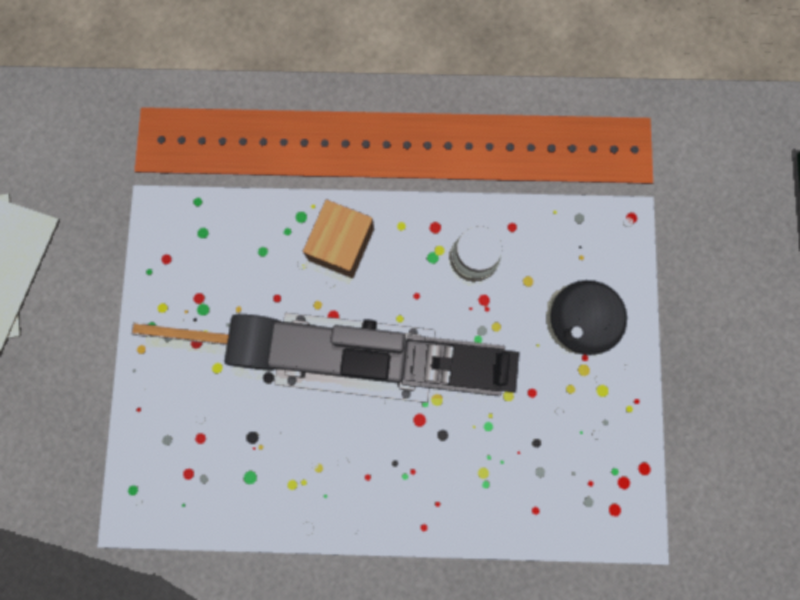

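View pics/scene0.png

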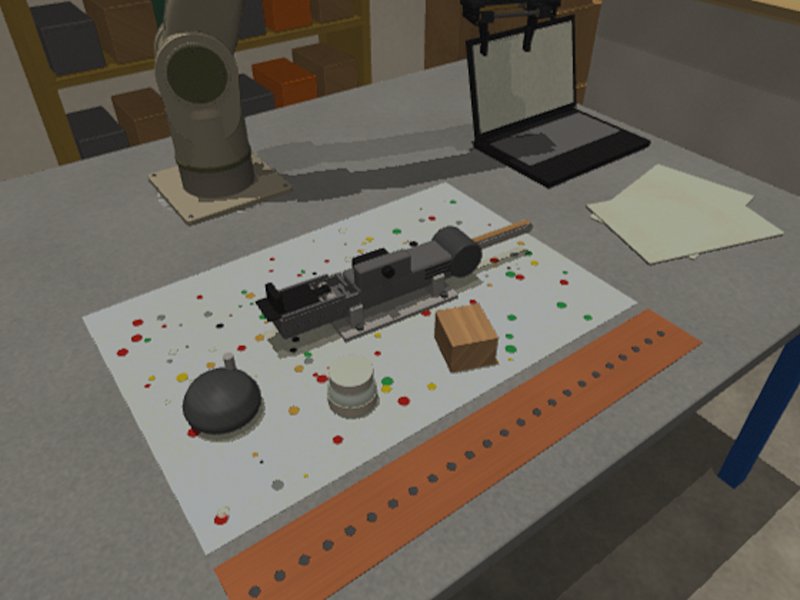

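The top view shows the sander along world +y: gear head at (250,342), button at (369,325), trigger at (366,363), cover rib at (507,370). The block is at (340,238), the jar at (477,250) and the club head at (588,317). In the scene view the rib is at (272,298) and the button at (388,271). Next I'll zoom in on the top view for exact pixels.

```bash
python3 - <<'E'
import cv2,pickle
c=pickle.load(open("pics/top0.pkl","rb"))["img"][:,:,::-1]
a=c[210:290,205:375]
a=cv2.convertScaleAbs(a,alpha=1.8,beta=10)
a=cv2.resize(a,None,fx=4.6,fy=4.6,interpolation=cv2.INTER_CUBIC)
for i in range(0,170,10):
    cv2.putText(a,str(205+i),(int(i*4.6),8),0,.3,(0,0,255)); cv2.line(a,(int(i*4.6),8),(int(i*4.6),14),(0,0,255))
for i in range(0,80,10):
    cv2.putText(a,str(210+i),(0,int(i*4.6)+4),0,.3,(0,0,255))
cv2.imwrite("pics/crop.png",a)
E
```

```text
(no output)
```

View pics/crop.png

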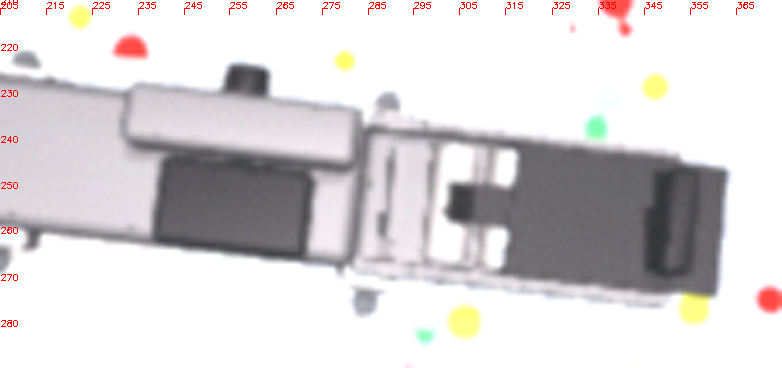

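The crop shows clear corners for the cheek, the trigger and the rib, so I'll cast those onto their height planes and fit the sander pose.

```bash
cat > h.py <<'E'
import numpy as np, pickle
from scipy.spatial.transform import Rotation as Ro
def ray(c,u,v,z):
    K,R,t=[np.array(c[k]) for k in("camera_matrix","R","t")]
    C=-R.T@t; d=R.T@np.linalg.solve(K,[u,v,1.]); return C+d*(z-C[2])/d[2]
def proj(c,X):
    p=np.array(c["camera_matrix"])@(np.array(c["R"])@X+c["t"]); return p[:2]/p[2]
E
python3 - <<'E'
from h import *
c=pickle.load(open("pics/top0.pkl","rb")); s=pickle.load(open("pics/scene0.pkl","rb"))
f=lambda u,v,z: ray(c,205+(u+.5)/4.6-.5,210+(v+.5)/4.6-.5,z)
L=[(137,84,.106,30,45),(360,108,.106,30,-45),(353,165,.106,6,-45),(124,141,.106,6,45),
(165,155,.092,4,30),(312,172,.092,4,-30),(306,258,.092,-30,-30),(155,242,.092,-30,30)]
W=np.array([f(*l[:3])[:2] for l in L]); S=np.array([l[3:] for l in L])/1e3
a=S-S.mean(0); b=W-W.mean(0)
th=np.arctan2((a[:,0]*b[:,1]-a[:,1]*b[:,0]).sum(),(a*b).sum()); c_,s_=np.cos(th),np.sin(th)
R=np.array([[c_,-s_],[s_,c_]]); o=W.mean(0)-R@S.mean(0)
print("th",th,"o",o); print(np.round((W-S@R.T-o)*1e3,1).tolist())
np.savez("pose.npz",R=R,o=o,th=th)
for q in [(675,168),(697,170),(690,273),(665,272)]: print("rib",np.round((R.T@(f(*q,.105)[:2]-o))*1e3,1))
w=lambda x,y,z: np.r_[R@[x,y]+o,z]
for n,p in dict(cheek=(.018,0,.106),lock=(.0415,0,.094),c1=(.03,.045,.106),c2=(.03,-.045,.106)).items():
    X=w(*p); print(n,X.round(4),"scene px*800/560",(proj(s,X)*800/560).round(1))
for nm,u,v,z in [("club",588,317,.035),("block",340,230,.055),("jar",480,246,.06)]:
    X=ray(c,u*.7,v*.7,z); print(nm,X.round(3),"sander",(R.T@(X[:2]-o)).round(3))
E
```

```text
th -0.08495420702865289 o [0.5273229  0.04221948]
[[-1.7, -3.1], [-1.1, 1.6], [1.1, 1.7], [0.3, -1.2], [-0.0, -0.8], [-0.0, 2.3], [1.0, 0.7], [0.5, -1.2]]
rib [  19.3 -164.1]
rib [  19.5 -172.3]
rib [ -19.2 -172.9]
rib [ -19.9 -163.6]
cheek [0.5453 0.0407 0.106 ] scene px*800/560 [380.7 259.2]
lock [0.5687 0.0387 0.094 ] scene px*800/560 [388.7 273.5]
c1 [0.561  0.0845 0.106 ] scene px*800/560 [410.2 254.2]
c2 [ 0.5534 -0.0052  0.106 ] scene px*800/560 [358.2 272.5]
club [ 0.588 -0.248  0.035] sander [ 0.085 -0.284]
block [0.695 0.086 0.055] sander [0.163 0.057]
jar [ 0.676 -0.101  0.06 ] sander [ 0.16 -0.13]
```

>>> move_arm([
  {"spin": 0.144},
  {"spin": 0.144},
  {"spin": 0.144},
  {"spin": 0.144},
  {"spin": 0.144},
  {"spin": 0.144},
  {"spin": 0.144},
  {"spin": 0.144},
  {"spin": 0.144},
  {"spin": 0},
], claw=0)

```text
$.steps[0]: bad value
```

```bash
cat >> h.py <<'E'
P=np.load("pose.npz")
def where(s,tips):
    "tool in sander frame: tip xyz mm, yaw error"
    p=np.array(s["ee_pos"]); A=Ro.from_quat(s["eef_rot"]).as_matrix()
    q=p+A[:,2]*tips; l=P["R"].T@(q[:2]-P["o"])
    y=A[:2,1]; yl=P["R"].T@y
    return np.r_[l,q[2]]*1e3, np.arctan2(yl[1],yl[0]), A[:,2]
def show():
    from bench import telemetry,r
    s=telemetry.read_state(); l,y,z=where(s,r.tips_ahead)
    print("t",round(s["time"],2),"tip(sander mm)",l.round(1),"yaw",round(y,3),"z",z.round(3),"F",np.round(s["ft_force"],1),"w",round(s["width"],4),"grip",s["grip_force"],"j",np.round(s["joint_positions"],2))
E
python3 -c "from h import *;show()"
```

```text
t 0.1 tip(sander mm) [-353.5  514.7  221.8] yaw 1.298 z [-0.    -0.001 -1.   ] F [ 0.5 -0.4 -0.4] w 0.0873 grip 0.0 j [-1.24  0.33 -0.06  1.46  0.02  1.35 -0.09]
```

>>> move_arm([
  {"dx": 0, "dy": 0, "dz": 0, "spin": 0.144},
  {"dx": 0, "dy": 0, "dz": 0, "spin": 0.144},
  {"dx": 0, "dy": 0, "dz": 0, "spin": 0.144},
  {"dx": 0, "dy": 0, "dz": 0, "spin": 0.144},
  {"dx": 0, "dy": 0, "dz": 0, "spin": 0.144},
  {"dx": 0, "dy": 0, "dz": 0, "spin": 0.144},
  {"dx": 0, "dy": 0, "dz": 0, "spin": 0.144},
  {"dx": 0, "dy": 0, "dz": 0, "spin": 0.144},
  {"dx": 0, "dy": 0, "dz": 0, "spin": 0.144},
], claw=0)

```text
time: 1.0
ee_pos: [0.2188, 0.5853, 0.4043]
eef_rot: [0.738, 0.675, -0.0, 0.0]
ft_force: [-0.2, -0.1, -0.2]
width: 0.0229
grip_force: 0.0
```

```bash
python3 -c "from h import *;show()"
```

```text
t 1.0 tip(sander mm) [-353.5  514.8  222.1] yaw -0.004 z [-0.    -0.001 -1.   ] F [-0.2 -0.1 -0.2] w 0.0229 grip 0.0 j [-1.37  0.33  0.11  1.47 -0.04  1.35 -1.35]
```

>>> move_arm([
  {"dx": -3, "dy": 2.95, "dz": 0, "spin": 0},
  {"dx": -3, "dy": 2.95, "dz": 0, "spin": 0},
  {"dx": -3, "dy": 2.95, "dz": 0, "spin": 0},
  {"dx": -3, "dy": 2.95, "dz": 0, "spin": 0},
  {"dx": -3, "dy": 2.95, "dz": 0, "spin": 0},
  {"dx": -3, "dy": 2.95, "dz": 0, "spin": 0},
  {"dx": -3, "dy": 2.95, "dz": 0, "spin": 0},
  {"dx": -3, "dy": 2.95, "dz": 0, "spin": 0},
  {"dx": -3, "dy": 2.95, "dz": 0, "spin": 0},
  {"dx": -3, "dy": 2.95, "dz": 0, "spin": 0},
  {"dx": -3, "dy": 2.95, "dz": 0, "spin": 0},
  {"dx": -3, "dy": 2.95, "dz": 0, "spin": 0},
])

```text
time: 2.2
ee_pos: [0.5425, 0.1959, 0.4046]
eef_rot: [0.736, 0.677, -0.0, -0.0]
ft_force: [0.3, 1.4, 0.4]
width: 0.0004
grip_force: 0.0
```

```bash
python3 -c "from h import *;show()"
```

```text
t 2.2 tip(sander mm) [  2.1 154.4 222.4] yaw 0.002 z [-0.  0. -1.] F [0.3 1.4 0.4] w 0.0004 grip 0.0 j [-0.79  0.23  0.44  1.62 -0.1   1.32 -0.43]
```

>>> move_arm([
  {"dx": -4, "dy": 0, "dz": 0, "spin": 0},
  {"dx": -4, "dy": 0, "dz": 0, "spin": 0},
  {"dx": -4, "dy": 0, "dz": 0, "spin": 0},
  {"dx": -4, "dy": 0, "dz": 0, "spin": 0},
  {"dx": -4, "dy": 0, "dz": 0, "spin": 0},
  {"dx": -4, "dy": 0, "dz": 0, "spin": 0},
  {"dx": -4, "dy": 0, "dz": 0, "spin": 0},
  {"dx": -4, "dy": 0, "dz": 0, "spin": 0},
  {"dx": -4, "dy": -0.1, "dz": 0, "spin": 0},
  {"dx": 0, "dy": 0, "dz": 4, "spin": 0},
  {"dx": 0, "dy": 0, "dz": 4, "spin": 0},
  {"dx": 0, "dy": 0, "dz": 2, "spin": 0},
])

```text
time: 3.4
ee_pos: [0.5098, -0.1613, 0.3015]
eef_rot: [0.736, 0.677, -0.001, -0.001]
ft_force: [-0.6, 0.9, 1.0]
width: 0.0006
grip_force: 0.0
```

```bash
python3 -c "
from h import *;show()
from bench import imaging
import cv2
c=imaging.camera('scene');a=c['img'][150:290,130:340,::-1]
cv2.imwrite('pics/s1.png',cv2.resize(cv2.convertScaleAbs(a,alpha=1.6),None,fx=3.5,fy=3.5,interpolation=cv2.INTER_CUBIC))"
```

```text
t 3.4 tip(sander mm) [  -0.9 -204.2  119.3] yaw 0.001 z [-0.004  0.001 -1.   ] F [-0.6  0.9  1. ] w 0.0006 grip 0.0 j [-0.37  0.25  0.68  1.86 -0.18  1.1   0.29]
```

View pics/s1.png

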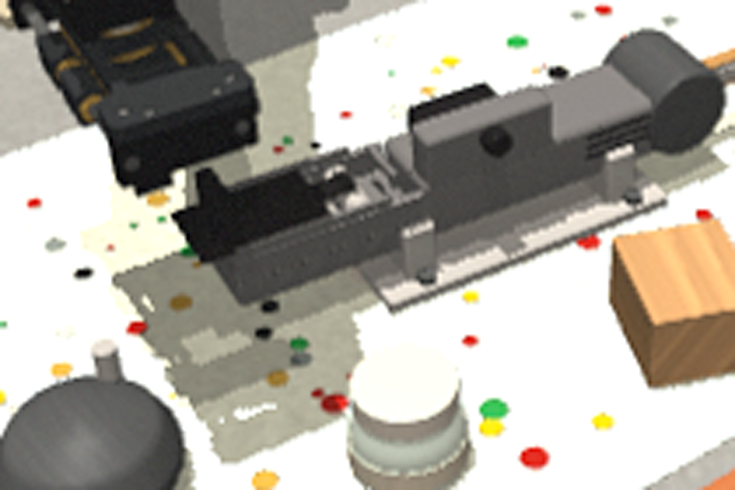

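The closed fingertips stand behind and above the rib (rib at crop (215,195)). The path is clear of the club head and the jar.

>>> move_arm([
  {"dx": 0, "dy": 0.1, "dz": 2, "spin": 0},
  {"dx": 0, "dy": 0, "dz": 1.1, "spin": 0},
  {"dx": 1, "dy": 0, "dz": 0, "spin": 0},
  {"dx": 1, "dy": 0, "dz": 0, "spin": 0},
  {"dx": 0.7, "dy": 0, "dz": 0, "spin": 0},
  {"dx": 0.7, "dy": 0, "dz": 0, "spin": 0},
  {"dx": 0.7, "dy": 0, "dz": 0, "spin": 0},
  {"dx": 0, "dy": 0, "dz": 0, "spin": 0},
])

```text
time: 4.25
ee_pos: [0.5157, -0.1195, 0.2742]
eef_rot: [0.735, 0.678, 0.001, 0.0]
ft_force: [0.1, -0.9, 0.7]
width: 0.0006
grip_force: 0.0
```

```bash
python3 -c "from h import *;show()"
```

```text
t 4.25 tip(sander mm) [   2.3 -162.    92. ] yaw 0.003 z [ 0.001  0.001 -1.   ] F [ 0.1 -0.9  0.7] w 0.0006 grip 0.0 j [-0.42  0.27  0.65  1.9  -0.19  1.03  0.22]
```

>>> move_arm([
  {"dx": 0.4, "dy": 0, "dz": 0.2, "spin": 0},
  {"dx": 0.4, "dy": 0, "dz": 0, "spin": 0},
  {"dx": 0.4, "dy": 0, "dz": 0, "spin": 0},
  {"dx": 0, "dy": 0, "dz": 0, "spin": 0},
])

```text
time: 4.65
ee_pos: [0.5165, -0.1084, 0.2718]
eef_rot: [0.736, 0.677, 0.0, 0.0]
ft_force: [0.3, -2.4, 0.6]
width: 0.0002
grip_force: 0.9
```

```bash
python3 -c "from h import *;show()"
```

```text
t 4.65 tip(sander mm) [   2.  -150.9   89.6] yaw 0.002 z [ 0.  0. -1.] F [ 0.3 -2.4  0.6] w 0.0002 grip 0.9117665514349937 j [-0.44  0.27  0.64  1.9  -0.19  1.03  0.2 ]
```

>>> move_arm([
  {"dx": 0.3, "dy": -0.1, "dz": 0, "spin": 0},
  {"dx": 0.3, "dy": 0, "dz": 0, "spin": 0},
  {"dx": 0.2, "dy": 0, "dz": 0, "spin": 0},
  {"dx": 0, "dy": 0, "dz": 0, "spin": 0},
])

```text
time: 5.05
ee_pos: [0.5159, -0.1061, 0.2722]
eef_rot: [0.738, 0.675, -0.002, 0.004]
ft_force: [3.9, -25.9, -4.1]
width: 0.0003
grip_force: 12.8
```

```bash
python3 -c "from h import *;show()"
```

```text
t 5.05 tip(sander mm) [   1.8 -150.3   90. ] yaw -0.003 z [ 0.003 -0.008 -1.   ] F [  3.9 -25.9  -4.1] w 0.0003 grip 12.784879356622696 j [-0.45  0.27  0.65  1.91 -0.18  1.02  0.18]
```

The fingers hit a hard stop at y ≈ -150, which matches fully home. I'll back off, lift and check with the top camera.

>>> move_arm([
  {"dx": -0.8, "dy": 0, "dz": 0, "spin": 0},
  {"dx": -1.5, "dy": 0, "dz": 0, "spin": 0},
  {"dx": 0, "dy": 0, "dz": -4, "spin": 0},
  {"dx": 0, "dy": 0, "dz": -4, "spin": 0},
  {"dx": 4, "dy": 0.4, "dz": -1, "spin": 0},
  {"dx": 4, "dy": 0.4, "dz": 0, "spin": 0},
  {"dx": 4, "dy": 0.3, "dz": 0, "spin": 0},
  {"dx": 4, "dy": 0.3, "dz": 0, "spin": 0},
  {"dx": 1, "dy": 0.3, "dz": 0, "spin": 0},
  {"dx": 0, "dy": 0, "dz": 0, "spin": 0},
], claw=6)

```text
time: 6.05
ee_pos: [0.5452, 0.0469, 0.3613]
eef_rot: [0.734, 0.679, -0.0, -0.001]
ft_force: [-0.4, -0.6, 0.1]
width: 0.0594
grip_force: 0.0
```

```bash
python3 -c "
from h import *;show()
from bench import imaging
import cv2
c=imaging.camera('scene');a=c['img'][110:250,150:340,::-1]
b=imaging.camera('top')['img'][200:290,210:380,::-1]
f=lambda a,k:cv2.resize(cv2.convertScaleAbs(a,alpha=1.6),None,fx=k,fy=k,interpolation=cv2.INTER_CUBIC)
A=f(a,2.4);B=f(b,3.5)
import numpy as np
o=np.zeros((600,800,3),np.uint8);o[:A.shape[0],:A.shape[1]]=A[:,:800];o[600-min(600-A.shape[0],B.shape[0]):,:B.shape[1]]=B[B.shape[0]-min(600-A.shape[0],B.shape[0]):]
cv2.imwrite('pics/s2.png',o)"
```

```text
t 6.05 tip(sander mm) [ 17.2   6.2 179.1] yaw 0.006 z [-0.001  0.001 -1.   ] F [-0.4 -0.6  0.1] w 0.0594 grip 0.0 j [-0.66  0.2   0.56  1.75 -0.11  1.22 -0.15]
```

View pics/s2.png

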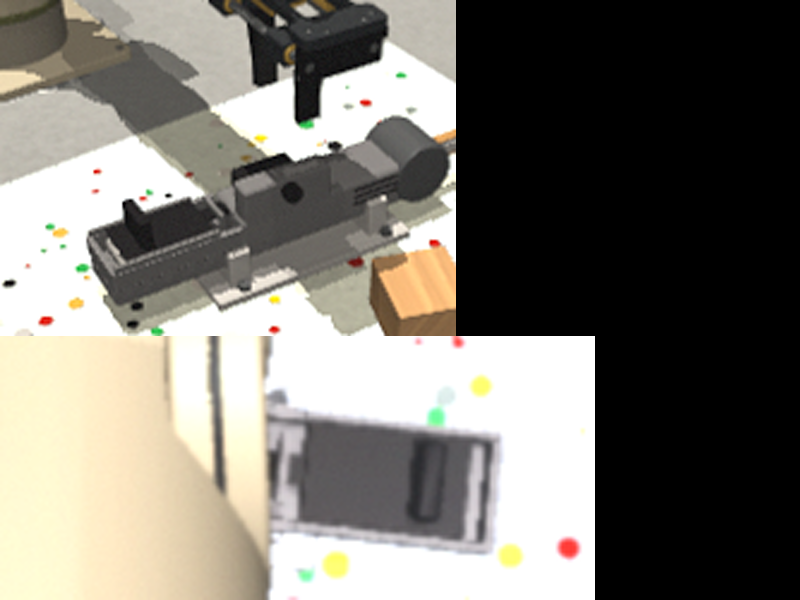

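The scene view shows the cover home, with its rear edge seated in the bay. In the top view the rib is about 20 px (about 35 mm) further in and the tab is past the strap. Next is the trigger.

>>> move_arm([
  {"dx": -0.6, "dy": 0.2, "dz": 3, "spin": 0.006},
  {"dx": 0, "dy": 0, "dz": 3, "spin": 0},
  {"dx": 0, "dy": 0, "dz": 1.7, "spin": 0},
  {"dx": 0, "dy": 0, "dz": 0, "spin": 0},
  {"dx": 0, "dy": 0, "dz": 0, "spin": 0},
])

```text
time: 6.65
ee_pos: [0.5467, 0.037, 0.2854]
eef_rot: [0.739, 0.674, 0.0, 0.0]
ft_force: [0.1, 0.4, -0.6]
width: 0.0602
grip_force: 0.0
```

```bash
python3 -c "from h import *;show()"
```

```text
t 6.65 tip(sander mm) [ 19.8  -3.6 103.2] yaw -0.006 z [ 0. -0. -1.] F [ 0.1  0.4 -0.6] w 0.0602 grip 0.0 j [-0.63  0.29  0.55  1.84 -0.17  1.07 -0.1 ]
```

>>> move_arm([
  {"dx": 0.4, "dy": -0.05, "dz": 0.7, "spin": -0.005},
  {"dx": 0, "dy": 0, "dz": 0.6, "spin": 0},
  {"dx": 0, "dy": 0, "dz": 0.6, "spin": 0},
  {"dx": 0, "dy": 0, "dz": 0.6, "spin": 0},
  {"dx": 0, "dy": 0, "dz": 0.3, "spin": 0},
  {"dx": 0, "dy": 0, "dz": 0, "spin": 0},
  {"dx": 0, "dy": 0, "dz": 0, "spin": 0},
])

```text
time: 7.35
ee_pos: [0.5473, 0.0426, 0.2601]
eef_rot: [0.736, 0.677, 0.002, -0.0]
ft_force: [-11.8, 0.6, 37.3]
width: 0.06
grip_force: 18.8
```

```bash
python3 -c "from h import *;show()"
```

```text
t 7.35 tip(sander mm) [20.2  2.6 77.9] yaw 0.001 z [ 0.002  0.003 -1.   ] F [-11.8   0.6  37.3] w 0.06 grip 18.76290349289775 j [-0.62  0.32  0.54  1.86 -0.19  1.01 -0.08]
```

>>> move_arm([
  {"dx": 0, "dy": 0, "dz": -0.15, "spin": 0},
  {"dx": 0, "dy": -0.1, "dz": 0, "spin": 0},
  {"dx": 0, "dy": 0, "dz": 0, "spin": 0},
  {"dx": 0, "dy": 0, "dz": 0, "spin": 0},
  {"dx": 0, "dy": 0, "dz": 0, "spin": 0},
  {"dx": 0, "dy": 0, "dz": 0, "spin": 0},
  {"dx": 0, "dy": 0, "dz": 0, "spin": 0},
  {"dx": 0, "dy": 0, "dz": 0, "spin": 0},
], claw=2, squeeze=15)

```text
time: 8.15
ee_pos: [0.5437, 0.043, 0.2599]
eef_rot: [0.736, 0.677, -0.002, -0.004]
ft_force: [-25.9, 1.3, 39.4]
width: 0.0488
grip_force: 20.1
```

```bash
python3 -c "from h import *;show()"
```

```text
t 8.15 tip(sander mm) [14.8  2.6 77.7] yaw 0.002 z [-0.007  0.003 -1.   ] F [-25.9   1.3  39.4] w 0.0488 grip 20.08719379082322 j [-0.62  0.32  0.54  1.86 -0.19  1.02 -0.09]
```

>>> move_arm([
  {"dx": 0, "dy": 0, "dz": -0.15, "spin": 0},
  {"dx": 0, "dy": 0, "dz": -0.1, "spin": 0},
  {"dx": 0, "dy": 0, "dz": 0, "spin": 0},
  {"dx": 0, "dy": 0, "dz": 0, "spin": 0},
  {"dx": 0, "dy": 0, "dz": 0, "spin": 0},
])

```text
time: 8.65
ee_pos: [0.5462, 0.0428, 0.2617]
eef_rot: [0.736, 0.677, 0.001, 0.0]
ft_force: [-0.0, 0.3, 8.8]
width: 0.0257
grip_force: 19.2
```

```bash
python3 -c "from h import *;show()"
```

```text
t 8.65 tip(sander mm) [19.1  2.5 79.5] yaw 0.001 z [ 0.002  0.001 -1.   ] F [-0.   0.3  8.8] w 0.0257 grip 19.221075665554963 j [-0.62  0.32  0.54  1.86 -0.19  1.02 -0.09]
```

The width of 25.7 mm means the button is fully in and the inner finger is against the cheek. The trigger is about 12.5 mm down. I'll hold a moment, then ease up with the grip kept on.

>>> move_arm([
  {"dx": 0, "dy": 0, "dz": 0, "spin": 0},
  {"dx": 0, "dy": 0, "dz": 0, "spin": 0},
  {"dx": 0, "dy": 0, "dz": -0.2, "spin": 0},
  {"dx": 0, "dy": 0, "dz": -0.2, "spin": 0},
  {"dx": 0, "dy": 0, "dz": -0.2, "spin": 0},
  {"dx": 0, "dy": 0, "dz": -0.2, "spin": 0},
  {"dx": 0, "dy": 0, "dz": -0.2, "spin": 0},
  {"dx": 0, "dy": 0, "dz": -0.2, "spin": 0},
  {"dx": 0, "dy": 0, "dz": 0, "spin": 0},
  {"dx": 0, "dy": 0, "dz": 0, "spin": 0},
])

```text
time: 9.65
ee_pos: [0.5461, 0.0427, 0.2718]
eef_rot: [0.736, 0.677, 0.001, 0.001]
ft_force: [11.2, 1.2, -14.5]
width: 0.0262
grip_force: 15.0
```

```bash
python3 -c "from h import *;show()"
```

```text
t 9.65 tip(sander mm) [19.1  2.  89.6] yaw 0.001 z [ 0.002 -0.001 -1.   ] F [ 11.2   1.2 -14.5] w 0.0262 grip 14.99785915017128 j [-0.63  0.3   0.54  1.85 -0.18  1.04 -0.1 ]
```

>>> move_arm([
  {"dx": 0, "dy": 0, "dz": 0, "spin": 0},
  {"dx": 0, "dy": 0, "dz": 0, "spin": 0},
  {"dx": 0, "dy": 0, "dz": 0, "spin": 0},
  {"dx": 0, "dy": 0, "dz": -3, "spin": 0},
  {"dx": 0, "dy": 0, "dz": -4, "spin": 0},
  {"dx": 0, "dy": 0, "dz": -4, "spin": 0},
  {"dx": 4, "dy": -4, "dz": 0, "spin": 0},
  {"dx": 4, "dy": -3, "dz": 0, "spin": 0},
  {"dx": 4, "dy": -3, "dz": 0, "spin": 0},
  {"dx": 4, "dy": -3, "dz": 0, "spin": 0},
  {"dx": 4, "dy": -2, "dz": 0, "spin": 0},
  {"dx": 4, "dy": -2, "dz": 0, "spin": 0},
], claw=6)

```text
time: 10.85
ee_pos: [0.3992, 0.2923, 0.3832]
eef_rot: [0.736, 0.677, 0.0, -0.0]
ft_force: [1.0, -0.3, 0.2]
width: 0.06
grip_force: 0.0
```

```bash
python3 -c "
from h import *;show()
from bench import imaging
import cv2
f=lambda a,k:cv2.resize(cv2.convertScaleAbs(a,alpha=1.8),None,fx=k,fy=k,interpolation=cv2.INTER_CUBIC)
A=f(imaging.camera('scene')['img'][155:245,175:345,::-1],4.6)[:,:780]
b=imaging.camera('top')
B=f(b['img'][222:278,205:375,::-1],3.3)
import numpy as np
o=np.zeros((600,800,3),np.uint8);o[:A.shape[0],:A.shape[1]]=A;o[A.shape[0]:A.shape[0]+B.shape[0],:B.shape[1]]=B
cv2.imwrite('pics/s3.png',o)"
```

```text
t 10.85 tip(sander mm) [-148.9  238.5  201. ] yaw 0.001 z [ 0.     0.001 -1.   ] F [ 1.  -0.3  0.2] w 0.06 grip 0.0 j [-1.02  0.05  0.31  1.84 -0.02  1.25 -0.79]
```

View pics/s3.png

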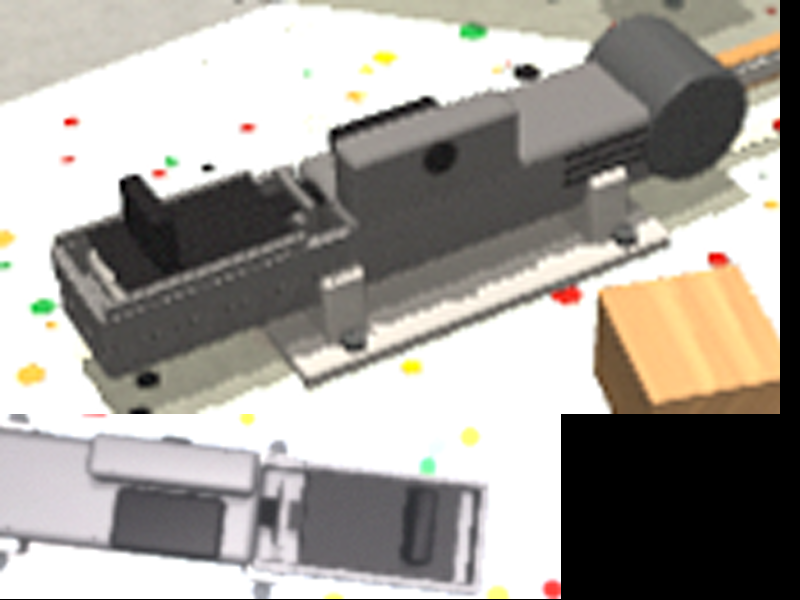

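The lower view shows the button nearly flush with the cheek at (180,438), instead of sticking out as it did at the start. The tab's tip is past the strap at (268,512), and the rib is in its home position. The arm is clear of everything, so I'm handing in.

```bash
python3 -c "
from bench import job
print(job.close_job())"
```

```text
the job is handed in; nothing more can be done
None
```

The job is handed in at about 11 s of the 42 s allowed: the camera shows the cover clicked home, the lock-on button staying in with the robot clear, and the block still in place. I judged the trigger hold from the finger height and the button. The jar and club head were out of the last frame, but the arm passed clear of them. The judge returned no verdict.

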